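# Shut the till and hold its night-lock key

### The job

Close up the flip-top till for the night: swing its lid down until it is fully shut, then take the key with the red head out of the key block, push it all the way into the key switch on the lid, working it past the sticky pins, and only then turn it a quarter turn clockwise to its stop. The switch is sprung and runs the motor bolt only while it is held over, so finish still gripping the key with the switch held fully turned. Leave the blue and yellow keys, the mug, the milk jug and the tamper where they are.

Things in the scene. Friction and masses are not known exactly. Their poses are not given: they have to be found in the camera images.
- till: Flip-top till: dark steel box 160 (x, front to back) x 450 (y) x 84 mm high, fixed to the counter, open on top, with a silvery steel lid. Origin at the centre of its underside; +x to its back, away from the robot, +y to the robot's left, +z up.
- till_hinge (a point): Middle of the lid's hinge line, fixed to the till with the till's axes: 82 mm behind the till's centre and 84.5 mm above the counter; the line runs along y.
- lid_edge (a point): Middle of the lid's front (free) edge, on the outer face. The lid is a flat plate 458 mm wide, 167 mm from hinge line to this edge, 4 mm thick, with a 16 mm skirt bent inwards on three sides. Shut, its outer face is level, 88.5 mm above the counter. Frame (turns with the lid): +z is the outward normal, -x runs from hinge to free edge.
- till_lid (a joint): Opening angle of the lid, rad: 0 shut and level, 1.45 widest. It starts part open, 0.95 to 1.3, leaning towards the robot, with its outer face turned up and away from the robot. The hinge is stiff: the lid stays where it is left and takes about 3 to 7 N near the free edge to move.
- keyway (a point): Centre of the keyway's mouth, on the brass plug in a round black bezel (33 mm wide, standing 1 mm proud of it) on the lid: mid-width, 35 mm back from the free edge, face 89.5 mm above the counter when shut. Frame turns with the plug: +x along the slot (front to back of the till at rest), +y across it, +z out. Slot 11.5 (x) x 4.5 (y), 27 mm deep, mouth flared 2.5 mm all round.
- night_lock (a joint): Angle of the plug, rad: 0 at rest, growing clockwise seen from above to a hard stop at 1.57. A spring (0.13 N m at the stop) turns it back if let go. The key has about 0.15 rad of play in the slot, so the hand must turn that much further than the plug.
- pin1: First of two sprung, sticky pins hidden in the keyway, on the plug's +y side, 9 mm below its face; the second is 18 mm down. Pushed in slowly, the blade gets by each with about 6 to 10 N downwards, up to 18 N when rushed; rocking the key about its long axis by some 0.06 rad either way while leaning on it helps a stuck one.
- key_red_head (a point): Centre of the red head of the till key, which stands upright, blade down: flat head 30 (x) x 10 (y) x 36 mm (z); round shoulder 18 mm wide, its underside 28 mm below this point; steel blade 10 (x) x 3 (y) x 26 mm with a rounded end. Fully home, the shoulder rests on the plug's face. The key works either way round (half a turn about z). About 35 g.
- key_red_tip (a point): Tip of the blade of the red key, 54 mm below the centre of its head, same axes (+z from blade to head).
- key_blue_head (a point): Centre of the head of the blue key, of the same shape, for another lock; bystander.
- key_yellow_head (a point): Centre of the head of the yellow key, of the same shape, for another lock; bystander.
- key_block: Fixed wooden key block 170 (x) x 50 (y) x 32 mm high, origin at the centre of its underside. Three keys stand in it in a row along x, 52 mm apart, in any order, in slots 12.5 (x) x 5.5 (y) mm, shoulders on its top and axes as the block's, so the centres of their heads are 60 mm above the counter.
- cup: White mug, 72 mm wide, 62 high, bystander; origin under its centre.
- milk_jug: Steel milk jug, 88 mm wide, 100 high, bystander; origin under its centre.
- tamper: Dark steel tamper, 58 mm wide, 88 high, bystander; origin under its centre.
There are look-alikes about, which are no part of the job. What is shaped like the part that bears key_red_head but pink is not meant.

How it is judged (in metres and radians):
On the way, in this order (a step that is already met when the one before it is completed fails the run):
1. the lid is fully shut (value of joint till_lid below 0.04 rad), for 0.2 s.
2. the red key is fully home in the keyway, the switch not yet turned (z of key_red_tip in the frame of keyway below -0.0225 m and horizontal distance between key_red_tip and keyway below 0.005 m and value of joint night_lock below 0.3 rad and value of joint till_lid below 0.04 rad), for 0.1 s.
3. the switch is held a quarter turned with the key (z of key_red_tip in the frame of keyway below -0.0225 m and horizontal distance between key_red_tip and keyway below 0.005 m and value of joint night_lock above 1.3 rad and contact force between the fingers and key_red above 1 N), for 0.5 s.
At the end, for the whole second after the job is handed in: The lid is shut (within 0.04 rad), the blade of the red key is in the keyway to within 3.5 mm of fully home and 5 mm of its axis, the switch is turned clockwise by more than 1.3 rad and still, and the fingers still grip the key (all of step 3 and velocity of joint night_lock between -0.2 and 0.2 rad/s and value of joint till_lid below 0.04 rad); the arm keeps its last pose, push and grip.
It fails at once if the switch was turned before the red key was home in it (value of joint night_lock above 0.4 rad and not (z of key_red_tip in the frame of keyway below -0.0225 m and horizontal distance between key_red_tip and keyway below 0.005 m)).
It fails at once if the blue or the yellow key was moved (distance of any of key_blue_head, key_yellow_head from where it was at the start of the episode above 0.012 m).
It fails at once if the mug, the milk jug or the tamper was moved (distance of any of cup, milk_jug, tamper from where it was at the start of the episode above 0.03 m).
It also fails if it takes over 67 s, if anything falls off the work surface, if the arm or the gripper's body presses on something with over 40 N, if the wrist force passes 120 N, or if a joint passes its speed limit or range.

### The arm

A 6-joint arm with a two-finger parallel gripper is mounted at the origin on the work surface. World frame = base frame: x ahead of the robot, y to its left, z up, the work surface at z = 0. Lengths are in mm, angles in rad, forces in N, time in s.
With the tool pointing down it reaches from about 300 to 775 mm from the base axis. Payload 14.6 kg.
Tool frame: the origin (TCP) lies between the finger pads; the fingertips stand 22 mm ahead of it and the grasp point (between the pads) lies 3 mm ahead of it (manip.tcp_to_tips is the distance from the TCP to the fingertips, in mm); y points along the fingers, z is the direction in which the jaws open and shut, and the axes are right-handed (so a half turn about y gives the same grasp; the last joint's range is limited). The gripper opens to 94 mm and grips with 3 to 60 N. Pads are 16 mm wide; open, the fingers measure 119 mm over their backs; the gripper's body (75 mm by 177 mm) begins 78 mm behind the grasp point.
Start: joints at [-1.271, 0.3, 1.521, -0, 1.321, -0.067], TCP at [197.239, -513.406, 227.446] pointing down, gripper open.
Joint ranges: [-3.03, 3.03], [-0.79, 2.21], [0.23, 2.52], [-1.04, 4.18], [0, 3.07], [-2.55, 2.55]. Speed limits (rad/s): [2.22, 2.22, 2.57, 3.14, 3.14, 3.14].

### API

Orientations are given as [roll, pitch, yaw] about the fixed x, y, z axes, in that order (R = Rz(yaw) Ry(pitch) Rx(roll)).
In Python, from cell import manip gives the robot as it stands.
- The arm moves only by the shell command python3 -m jog 'ROWS' [OPENING] [FORCE]. ROWS is JSON, one flat list of numbers, 6 for each row, row after row: the shift along the tool's x, y, z in mm, then the turn, a rotation vector about the tool's x, y, z in degrees. A call has 1 to 10 rows; each row is the pose to reach, as a shift and turn from the pose commanded when the call began, along the tool's axes at that moment; what a row does not reach only later rows make up. A row lasts 1/12 s, in which the tool goes at most 41.7 mm and 7.16 degrees, less where a joint would pass 70% of its speed; a pose out of reach is approached as far as the arm can. A call with a gripper value outside its range is refused whole. OPENING is the finger opening in mm, from 0 to 94, set as the call begins (- or left out, the last holds). The fingers move at their own pace and stop on an object; FORCE is the grip in N (left out, the last holds). Time passes only in rows, so rows that repeat a pose let the fingers close. It gives the time, the measured TCP pose, the force and the opening at its end, in the units of the state.
- manip.read_state(): the state, without advancing time (a new reading comes with each control period).
- manip.camera(name): name is "scene" or "top" or "wrist"; returns a dict with "img" (420x560x3 uint8, red, green, blue), "intrinsics" (3x3 intrinsics, pixels), "origin" and "orientation" of the camera in the world. Camera axes: x right, y down, z forward; pixel columns grow to the right and rows downward; lengths in mm; the calibration is good to about 2 mm. A picture is of the moment at which its call begins. There is no depth.
- manip.sign_off(): hands the job in, once; it reports no verdict.
Trained networks look in a picture, given as the dict that the camera call returned (one of the last four; its "shot" number tells which), for a name from the list of things; names that differ only in an ending like _2 or _b are one class to them, and where a whole thing is asked for, a point or a joint stands for the part that bears it (a point fixed in the world has none). Each returns a list of dicts, best first, with "score" (0 to 1); they miss things now and then, are a little off and sometimes report something else, mostly with a low value. They report only what shows in the picture. A call takes as long as a camera call. They do not tell look-alikes from the thing itself.
- manip.masks_of(thing, picture): "pixels" (420x560 bool, what is visible of it) and "xy" ([column, row] in pixels, amid what is visible of it).
- manip.tip_of(thing, picture): "xy" ([column, row] in pixels: a listed point, or the origin of a listed thing).
The state is a dict: "clock": time; "joints": joint angles; "qd": joint speeds; "effort": joint torques, N m; "eef_pos": TCP position; "eef_rot": TCP orientation; "wrist_force": force on the tool from outside, world axes, zero at the start; "moment": the same for the moment, N m; "finger_gap": finger opening in mm.
Only numpy, scipy, OpenCV 4.12 (cv2) and the standard library are available. Lean on these libraries where they do the work, as an engineer would, in place of code of your own. Each camera call takes 0.05 s, during which the arm holds its last target.

## Working session

There is one attempt and no reset: what is moved stays moved. The work goes in short steps, Python scripts to look and compute and a shell command to move; the robot and the scene stay as the last step left them, time stands still between calls to the robot, and variables do not carry over. Pictures are saved under pics/ and viewed, and the job is handed in when it is done.

```bash
mkdir -p pics; ls; python3 - <<'E'
from cell import manip
import cv2
print(manip.read_state())
for n in ["scene","top","wrist"]:
    c=manip.camera(n); cv2.imwrite(f"pics/{n}0.png",c["img"][:,:,::-1])
    print(n,c["intrinsics"],c["origin"],c["orientation"])
    if n!="wrist":
        for t in ["key_red_head","key_blue_head","key_yellow_head","lid_edge","keyway","key_block","till","cup","milk_jug","tamper"]:
            print(t,[(r["xy"],round(r["score"],2)) for r in manip.tip_of(t,c)][:4])
E
```

```text
pics
{'clock': 0.0, 'joints': array([-1.27059510e+00,  3.00470979e-01,  1.52157418e+00, -1.60859149e-05,
        1.32069832e+00, -6.65996642e-02]), 'qd': array([ 0.00096693,  0.00017994,  0.0013367 ,  0.00037003,  0.00074526,
       -0.00068178]), 'effort': array([ 1.34010730e-03, -5.31801724e+01, -3.52733302e+01,  7.09013594e-02,
        2.43357383e-02, -5.32563092e-05]), 'eef_pos': array([ 197.17124979, -513.19125103,  226.88930031]), 'eef_rot': array([-1.57194564e+00,  6.10419049e-05, -2.77478781e+00]), 'wrist_force': array([ 0.86995347, -0.0538683 , -0.27679684]), 'moment': array([-0.03164876, -0.02464483,  0.00192635]), 'finger_gap': 93.92972140300003}
scene [[531.12692763   0.         291.05072998]
 [  0.         531.12692763 217.07156812]
 [  0.           0.           1.        ]] [674.28842364 444.3714223  883.77649384] [-2.49552652 -0.00415405  3.05140232]
key_red_head [([337.3, 135.1], 0.69), ([329.2, 162.1], 0.5), ([285.8, 138.8], 0.31)]
key_blue_head [([351.5, 154.9], 0.67)]
key_yellow_head [([299.8, 163.8], 0.79)]
lid_edge [([326.6, 303.2], 0.97), ([253.6, 200.0], 0.68)]
[... 345 characters left out ...]
 ]] [ 511.73916815 -149.02516608 1124.12335126] [-3.0722357   0.01071851 -1.58636396]
key_red_head [([362.7, 233.8], 0.67), ([397.3, 245.2], 0.56)]
key_blue_head [([362.3, 258.0], 0.44)]
key_yellow_head [([360.9, 206.7], 0.57)]
lid_edge [([144.2, 200.0], 0.95)]
keyway [([145.4, 189.8], 0.5)]
key_block [([354.3, 233.4], 0.93), ([144.6, 196.8], 0.4)]
till [([172.7, 210.8], 0.66)]
cup [([337.0, 166.5], 0.69)]
milk_jug [([416.7, 197.5], 0.8)]
tamper [([283.7, 126.9], 0.7)]
wrist [[324.43744153   0.         275.0389275 ]
 [  0.         324.43744153 207.14687931]
 [  0.           0.           1.        ]] [ 271.18915228 -486.09479309  384.88758772] [ 2.86515310e+00  5.23510936e-04 -1.20448351e+00]
```

View pics/scene0.png

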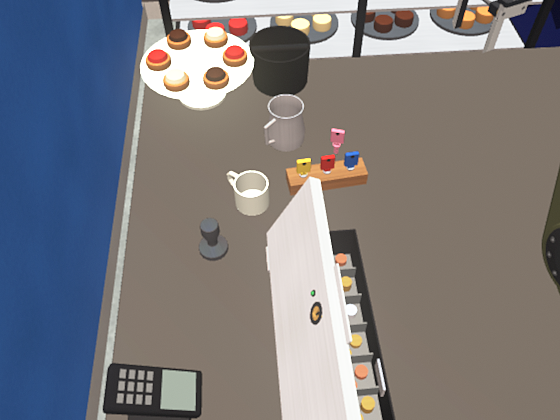

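View pics/top0.png

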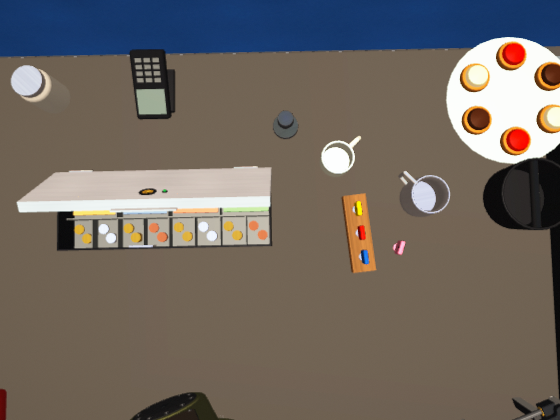

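View pics/wrist0.png

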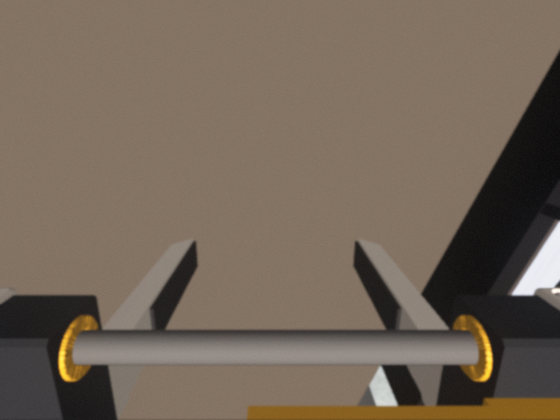

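The scene view shows the red key at about (328,162), the middle one in the block, with the pink look-alike behind it at (337,137). The lid stands open, its edge near (326,303). In the top view the red key is at (362,233) and the keyway at (147,191). Next I triangulate.

```bash
cat > h.py <<'E'
from cell import manip
import numpy as np, cv2
from scipy.spatial.transform import Rotation as Rt
def proj(c,P):
    R=Rt.from_euler('xyz',c["orientation"]).as_matrix()
    p=(np.atleast_2d(P)-c["origin"])@R; p=p@np.array(c["intrinsics"]).T
    return p[:,:2]/p[:,2:]
def ray(c,xy):
    R=Rt.from_euler('xyz',c["orientation"]).as_matrix()
    d=R@np.linalg.solve(c["intrinsics"],[xy[0],xy[1],1]); return np.array(c["origin"]),d/np.linalg.norm(d)
def atz(c,xy,z):
    o,d=ray(c,xy); return o+d*(z-o[2])/d[2]
def tri(l):
    A=0;b=0
    for c,xy in l:
        o,d=ray(c,xy); M=np.eye(3)-np.outer(d,d); A=A+M; b=b+M@o
    X=np.linalg.solve(A,b); return X,[np.linalg.norm(proj(c,X)[0]-xy) for c,xy in l]
def save(c,n,box=None,k=1):
    im=c["img"][:,:,::-1]
    if box: im=im[box[1]:box[3],box[0]:box[2]]
    cv2.imwrite("pics/"+n,cv2.resize(im,None,fx=k,fy=k,interpolation=cv2.INTER_CUBIC))
E
python3 - <<'E'
from h import *
np.set_printoptions(precision=1,suppress=True)
s=manip.camera("scene");t=manip.camera("top")
save(t,"lid_t.png",(10,150,290,270),2.8);save(s,"lid_s.png",(230,160,430,420),2.3);save(t,"blk_t.png",(310,130,460,290),3.6)
def best(n,c,f="masks_of"):
    return [(r["xy"],round(r["score"],2)) for r in getattr(manip,f)(n,c)][:3]
for n in ["key_red_head","key_blue_head","key_yellow_head","lid_edge","cup","milk_jug","tamper","keyway"]:
    print(n,best(n,s),best(n,t))
for n,a in dict(red=(362.5,233),blue=(362.3,257.5),yel=(360,207.5)).items(): print(n,atz(t,a,60))
for n,a in dict(red=(328,162),blue=(351.2,158.6),yel=(303.8,166)).items(): print(n,atz(s,a,65))
print("keyway",tri([(s,(316,313)),(t,(147.5,191))]))
print("edge",tri([(s,(326.6,303.2)),(t,(144.2,200))]))
E
```

```text
key_red_head [([325.5, 163.0], 0.75), ([334.0, 137.9], 0.58)] [([400.2, 243.6], 0.47), ([156.6, 208.3], 0.17)]
key_blue_head [([352.8, 157.4], 0.68)] [([424.8, 195.6], 0.3)]
key_yellow_head [([303.2, 165.2], 0.61)] [([362.6, 231.4], 0.41)]
lid_edge [([309.7, 315.8], 0.78)] [([151.5, 191.9], 0.88)]
cup [([251.5, 189.2], 0.97)] [([338.6, 159.9], 0.81), ([360.7, 231.7], 0.71)]
milk_jug [([282.5, 123.0], 0.86)] [([423.5, 195.5], 0.66)]
tamper [([209.1, 245.2], 0.57), ([300.3, 165.7], 0.34)] [([282.9, 124.9], 0.85)]
keyway [([314.3, 314.2], 0.61)] [([151.2, 189.0], 0.57)]
red [ 524.5 -318.    60. ]
blue [ 472.3 -316.1   60. ]
yel [ 579.2 -314.1   60. ]
red [ 525.2 -307.4   65. ]
blue [ 475.2 -312.8   65. ]
yel [ 576.9 -300.5   65. ]
keyway (array([606.5, 104.7, 201.9]), [np.float64(0.8540689632671264), np.float64(0.6441573458509001)])
edge (array([590. , 103.5, 225.5]), [np.float64(0.946425281284395), np.float64(0.7162786155676162)])
```

```bash
ls pics
```

```text
blk_t.png
lid_s.png
lid_t.png
scene0.png
top0.png
wrist0.png
```

View pics/lid_t.png

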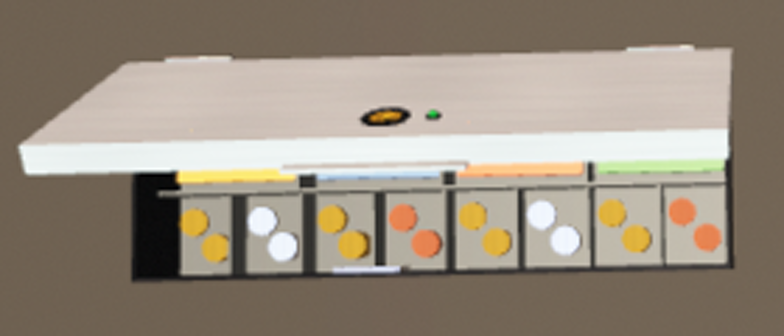

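View pics/lid_s.png

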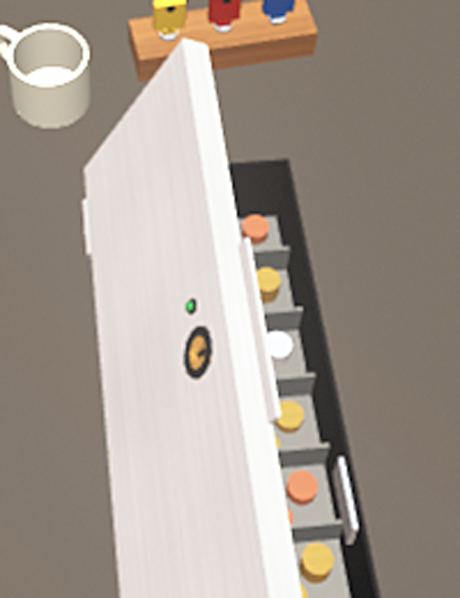

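View pics/blk_t.png

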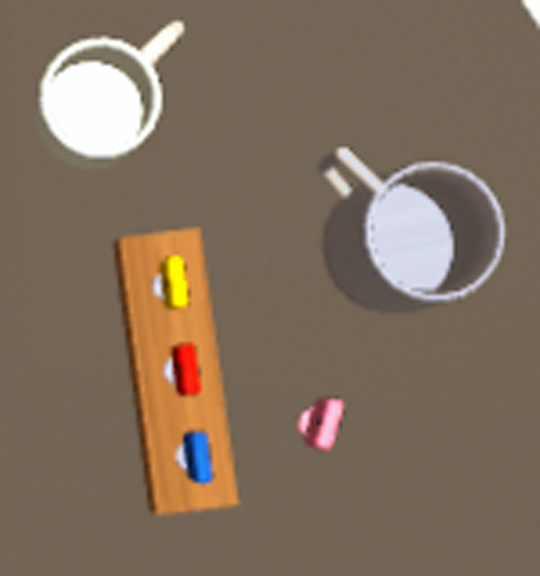

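```bash
cat > fit.py <<'E'
from h import *
from scipy.optimize import least_squares
np.set_printoptions(precision=3,suppress=True)
s=manip.camera("scene");t=manip.camera("top")
def model(p):
    x,y,yw,th=p
    def L(r,yy,h): # lid: r from hinge, h outward
        return [82-r*np.cos(th)+h*np.sin(th),yy,84.5+r*np.sin(th)+h*np.cos(th)]
    T=[[-80,225,84],[-80,-225,84],L(0,229,4),L(0,-229,4),L(167,229,4),L(167,-229,4),L(132,0,5)]
    S=[L(167,-229,4),L(0,-229,4),L(132,0,5)]
    R=Rt.from_euler('z',yw).as_matrix(); o=np.array([x,y,0])
    return np.vstack([proj(t,np.array(T)@R.T+o),proj(s,np.array(S)@R.T+o)])
obs=np.array([[58.2,250],[271.8,245.4],[54.6,172.5],[271,167.1],[17.1,202.1],[269.6,196.4],[147.5,191.3],[309.6,177.4],[267,233],[316,313]])
r=least_squares(lambda p:(model(p)-obs).ravel(),[584,104,0,1.06],x_scale=[10,10,.05,.05],loss='soft_l1')
print(r.x); print(model(r.x)-obs)
# block: top corners z=32 in top crop (k3.6, off 310,130)
def bm(p):
    x,y,yw=p;R=Rt.from_euler('z',yw).as_matrix();o=np.array([x,y,0])
    P=np.array([[85,25,32],[85,-25,32],[-85,-25,32],[-85,25,32],[52,0,78],[0,0,78],[-52,0,78]],float)
    return np.vstack([proj(t,P@R.T+o),proj(s,P[4:]@R.T+o)])
cr=lambda a,b:[310+a/3.6,130+b/3.6]
obs=np.array([cr(117,238),cr(200,228),cr(237,503),cr(155,515),cr(179,281),cr(188,369),cr(201,457),[303.8,159],[328.2,156],[351.2,152]])
r=least_squares(lambda p:(bm(p)-obs).ravel(),[525,-312,.1],x_scale=[10,10,.05],loss='soft_l1')
print(r.x); print(bm(r.x)-obs)
E
python3 fit.py
```

```text
[579.273 103.927   0.006   1.098]
[[-1.909  0.373]
 [-1.235  0.296]
 [ 0.032 -0.521]
 [-0.2   -0.154]
 [-0.736  0.339]
 [-0.048  0.283]
 [-0.205  0.635]
 [-0.276 -2.221]
 [-1.238 -1.256]
 [-0.237 -1.342]]
[ 525.309 -314.893    0.108]
[[ 0.12  -0.153]
 [-0.45  -0.186]
 [-0.147  0.37 ]
 [-0.103 -0.129]
 [-0.679 -0.047]
 [ 0.16  -0.004]
 [-0.089  0.211]
 [-0.365 -0.375]
 [-0.377 -0.908]
 [ 0.733 -0.401]]
```

```bash
cat > d.py <<'E'
from h import *
import sys
np.set_printoptions(precision=2,suppress=True)
def main(x,y,z,yaw):
    st=manip.read_state(); R=Rt.from_euler('xyz',st["eef_rot"]); T=Rt.from_euler('xyz',[-np.pi/2,0,yaw])
    print("shift",R.inv().apply(np.array([x,y,z])-st["eef_pos"]),"turn",(R.inv()*T).as_rotvec(degrees=True))
    print("now",st["clock"],st["eef_pos"],st["eef_rot"],st["wrist_force"],st["finger_gap"],"q",st["joints"])
if __name__=="__main__": main(*map(float,sys.argv[1:5]))
E
python3 d.py 400 -250 350 -1.6; python3 d.py 650 0 340 0
```

```text
shift [-283.72 -122.55 -173.16] turn [  0.   -67.31  -0.  ]
now 2.15 [ 197.27 -513.4   227.44] [-1.57  0.   -2.77] [0.69 0.52 0.09] 93.96333390207342 q [-1.27  0.3   1.52  0.    1.32 -0.07]
shift [-606.75 -112.53 -316.87] turn [  -0.   -158.98   -0.  ]
now 2.15 [ 197.27 -513.4   227.44] [-1.57  0.   -2.77] [0.69 0.52 0.09] 93.96333390207342 q [-1.27  0.3   1.52  0.    1.32 -0.07]
```

```bash
python3 -m jog '[-20,-80,-10,0,-7,0,-50,-110,-30,0,-14,0,-85,-122,-52,0,-21,0,-120,-122,-73,0,-28,0,-155,-122,-95,0,-35,0,-190,-122,-116,0,-42,0,-225,-122,-137,0,-49,0,-255,-122,-155,0,-56,0,-284,-122,-173,0,-63,0,-284,-122,-173,0,-67,0]' 0 20
python3 d.py 650 0 340 0
```

```text
clock: 2.98
eef_pos: [402.2, -246.7, 349.8]
eef_rot: [-1.57, 0.0, -1.596]
wrist_force: [-0.2, -1.0, 0.2]
finger_gap: 31.0
shift [-252.88   10.06  241.5 ] turn [ -0.05 -91.44   0.03]
now 2.9833 [ 402.2  -246.71  349.79] [-1.57  0.   -1.6 ] [-0.22 -1.02  0.21] 31.019123098628132 q [-0.63  0.05  1.53  0.    1.56 -0.6 ]
```

```bash
python3 -m jog '[-28,1,27,0,-7,0,-56,2,53,0,-14,0,-84,3,80,0,-21,0,-112,4,107,0,-28,0,-140,6,134,0,-35,0,-168,7,160,0,-42,0,-196,8,187,0,-49,0,-224,9,214,0,-56,0,-253,10,241,0,-63,0,-253,10,241,0,-70,0]' 0 20
python3 d.py 645 0 225 0
```

```text
clock: 3.82
eef_pos: [652.6, -0.8, 336.4]
eef_rot: [-1.571, 0.004, -0.373]
wrist_force: [1.1, -0.2, -0.2]
finger_gap: 0.5
shift [ -6.97 111.46  -2.01] turn [ -0.03 -21.4   -0.21]
now 3.8167 [652.6   -0.8  336.44] [-1.57  0.   -0.37] [ 1.07 -0.18 -0.24] 0.5322498476574484 q [-0.06  0.5   1.    0.    1.65 -1.25]
```

```bash
python3 -m jog '[-2,20,0,0,-7,0,-4,50,0,0,-14,0,-7,85,-2,0,-21,0,-7,115,-2,0,-21,0,-7,115,-2,0,-21,0]'
python3 d.py 645 0 222 0; python3 - <<'E'
from h import *
s=manip.camera("scene");save(s,"s1.png")
E
```

```text
clock: 4.23
eef_pos: [640.6, -4.6, 218.1]
eef_rot: [-1.57, 0.009, -0.017]
wrist_force: [0.1, -0.6, -0.3]
finger_gap: 0.7
shift [ 4.25 -3.92  4.71] turn [-0.03 -0.97 -0.54]
now 4.2333 [640.63  -4.64 218.12] [-1.57  0.01 -0.02] [ 0.05 -0.59 -0.29] 0.6894534578665392 q [-0.06  0.52  1.24 -0.    1.39 -1.62]
```

View pics/s1.png

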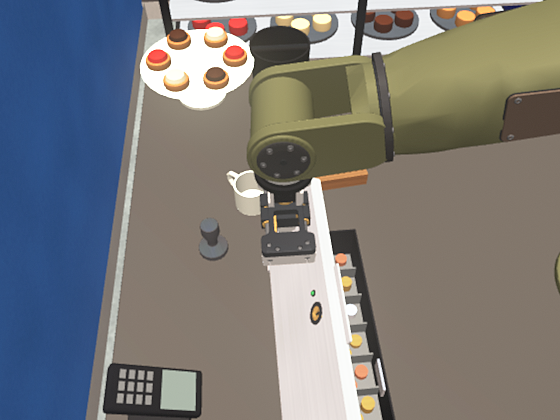

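```bash
python3 -m jog '[0,0,0,0,0,0,0,0,0,0,0,0,-12,0,0,0,0,0,-24,0,0,0,0,0]'
python3 d.py 601 0 219 0
```

```text
clock: 4.62
eef_pos: [619.2, -4.4, 226.4]
eef_rot: [-1.571, -0.003, -0.018]
wrist_force: [0.7, 0.3, -1.1]
finger_gap: 0.5
shift [-18.27   7.35   4.11] turn [ 0.01 -1.02  0.17]
now 4.6167 [619.17  -4.43 226.41] [-1.57 -0.   -0.02] [ 0.69  0.27 -1.09] 0.46112721239555826 q [-0.07  0.45  1.31 -0.    1.37 -1.62]
```

```bash
python3 -m jog '[-9,4,0,0,0,0,-18,7,0,0,0,0,-25,10,0,0,0,0,-31,12,0,0,0,0,-37,15,0,0,0,0,-43,18,0,0,0,0,-49,22,0,0,0,0,-55,27,0,0,0,0,-63,37,0,0,0,0,-63,37,0,0,0,0]'
python3 d.py 548 0 177 0;  python3 - <<'E'
from h import *
s=manip.camera("scene");save(s,"s2.png")
E
```

```text
clock: 5.45
eef_pos: [555.2, -3.3, 187.7]
eef_rot: [-1.571, -0.001, -0.018]
wrist_force: [1.3, -0.5, 0.6]
finger_gap: 0.6
shift [-7.23 10.72  3.2 ] turn [ 0.   -1.01  0.04]
now 5.45 [555.17  -3.32 187.72] [-1.57 -0.   -0.02] [ 1.33 -0.47  0.62] 0.566779735925529 q [-0.07  0.35  1.56 -0.    1.24 -1.63]
```

View pics/s2.png

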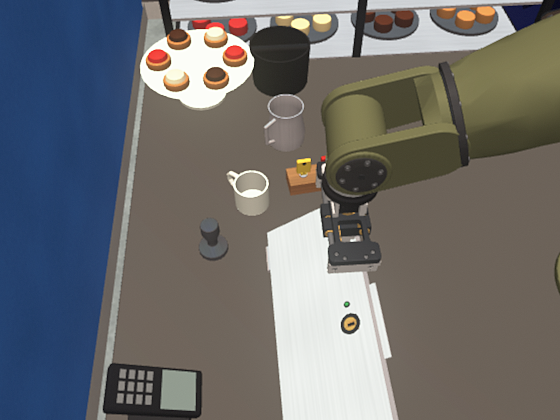

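```bash
python3 -m jog '[-7,11,0,0,0,0,-13,23,0,0,0,0,-19,36,0,0,0,0,-21,43,0,0,0,0,-23,50,0,0,0,0,-25,63,0,0,0,0,-26,70,0,0,0,0,-26,73,0,0,0,0,-26,76,0,0,0,0,-26,76,0,0,0,0]'
python3 d.py 529 0 110 0
```

```text
clock: 6.33
eef_pos: [529.7, -2.8, 111.2]
eef_rot: [-1.571, 0.001, -0.017]
wrist_force: [-0.7, 0.1, -0.4]
finger_gap: 0.5
shift [-0.75  1.21  2.8 ] turn [-0.01 -0.99 -0.04]
now 6.3333 [529.7   -2.82 111.2 ] [-1.57  0.   -0.02] [-0.65  0.09 -0.44] 0.4716259125993532 q [-0.07  0.38  1.7   0.    1.06 -1.63]
```

```bash
python3 -m jog '[0,1,0,0,0,0,0,2,0,0,0,0,0,2,0,0,0,0]'; python3 -m jog '[0,1,0,0,0,0,0,1,0,0,0,0,0,1,0,0,0,0]'
```

```text
clock: 6.58
eef_pos: [529.9, -2.8, 110.7]
eef_rot: [-1.571, -0.001, -0.017]
wrist_force: [-6.1, 0.2, 11.3]
finger_gap: 0.3
clock: 6.83
eef_pos: [530.0, -2.8, 110.5]
eef_rot: [-1.571, -0.001, -0.017]
wrist_force: [-11.0, -0.0, 23.4]
finger_gap: 0.7
```

```bash
python3 -m jog '[0,-20,0,0,0,0,0,-60,0,0,0,0,0,-90,-20,0,0,0,0,-90,-60,0,-1,0,0,-90,-100,0,-2,0,0,-90,-140,0,-3,0,0,-90,-180,0,-4,0,0,-90,-220,0,-5,0,0,-90,-260,0,-6,0,0,-90,-300,0,-7,0]' 60 20
python3 d.py 525.3 -314.9 180 .108
```

```text
clock: 7.67
eef_pos: [524.2, -304.8, 198.7]
eef_rot: [-1.571, -0.0, 0.106]
wrist_force: [1.3, 1.0, 1.0]
finger_gap: 59.4
shift [  0.04  18.73 -10.17] turn [ 0.   -0.13  0.02]
now 7.6667 [ 524.18 -304.79  198.73] [-1.57 -0.    0.11] [1.25 0.98 1.02] 59.429190783273505 q [-0.59  0.45  1.39  0.    1.31 -2.26]
```

```bash
python3 -m jog '[0,10,-5,0,0,0,0,19,-10,0,0,0,0,19,-10,0,0,0,0,19,-10,0,0,0]' 60 20
python3 d.py 525.3 -314.9 66 .108;python3 - <<'E'
from h import *
np.set_printoptions(precision=1,suppress=True)
for n in ["wrist","scene","top"]:
    c=manip.camera(n);save(c,n+"3.png")
    print(n,c["origin"],c["orientation"],proj(c,[[525.3,-314.9,60],[525.3,-314.9,78],[579.3-115,103.9,89.5],[579.3-50,103.6,89.5]]))
    for t in ["key_red_head","keyway"]: print(t,[(r["xy"],round(r["score"],2)) for r in manip.tip_of(t,c)][:3])
E
```

```text
clock: 8.0
eef_pos: [525.6, -311.7, 178.9]
eef_rot: [-1.57, 0.001, 0.106]
wrist_force: [0.2, 0.3, -0.5]
finger_gap: 60.1
shift [ -0.56 112.91  -3.31] turn [-0.06 -0.14 -0.06]
now 8.0 [ 525.63 -311.66  178.91] [-1.57  0.    0.11] [ 0.23  0.3  -0.47] 60.13672791015938 q [-0.6   0.48  1.39  0.    1.27 -2.27]
wrist [ 446.7 -321.4  336.4] [ 2.9 -0.   1.7] [[272.5 208.4]
 [272.4 214.3]
 [810.1 198. ]
 [767.3 272.6]]
key_red_head [([183.3, 161.4], 0.97), ([269.8, 206.1], 0.57)]
keyway []
scene [674.3 444.4 883.8] [-2.5 -0.   3.1] [[327.3 161. ]
 [327.8 155.1]
 [400.5 337.5]
 [360.3 340.7]]
key_red_head [([336.0, 135.5], 0.66), ([327.2, 160.0], 0.54), ([274.9, 349.2], 0.24)]
keyway [([357.8, 340.9], 0.48)]
top [ 511.7 -149.  1124.1] [-3.1  0.  -1.6] [[361.1 232.6]
 [362.4 232.5]
 [162.3 265. ]
 [162.5 233.7]]
key_red_head []
keyway [([161.3, 234.5], 0.5)]
```

View pics/wrist3.png

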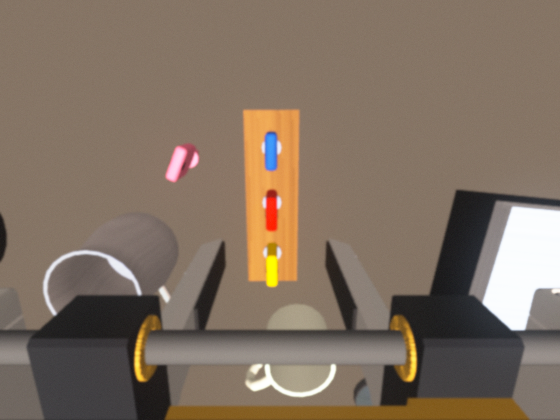

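View pics/scene3.png

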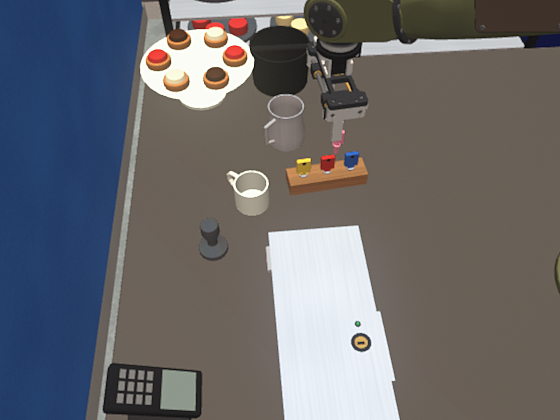

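View pics/top3.png

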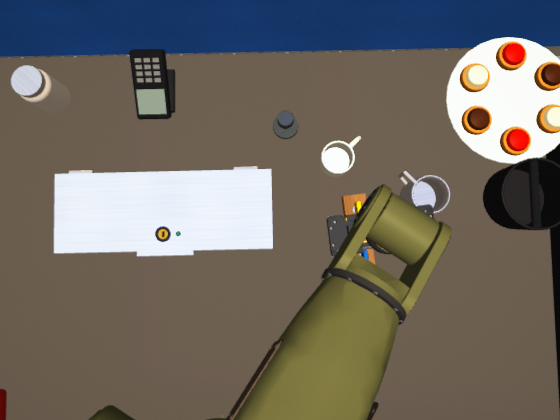

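```bash
python3 -m jog '[0,30,-3,0,0,0,0,60,-3,0,0,0,0,85,-3,0,0,0,0,105,-3,0,0,0,0,113,-3,0,0,0,0,113,-3,0,0,0,0,113,-3,0,0,0]' 40 20
python3 d.py 525.3 -314.9 66 .108;python3 - <<'E'
from h import *
c=manip.camera("wrist");save(c,"w4.png")
E
```

```text
clock: 9.03
eef_pos: [526.2, -315.9, 67.3]
eef_rot: [-1.571, -0.0, 0.105]
wrist_force: [-0.0, -0.3, 1.0]
finger_gap: 39.8
shift [-0.82  1.26  1.11] turn [ 0.02 -0.17  0.03]
now 9.0333 [ 526.23 -315.91   67.26] [-1.57 -0.    0.11] [-0.01 -0.34  0.96] 39.848188928061035 q [-0.6   0.61  1.47 -0.    1.06 -2.28]
```

View pics/w4.png

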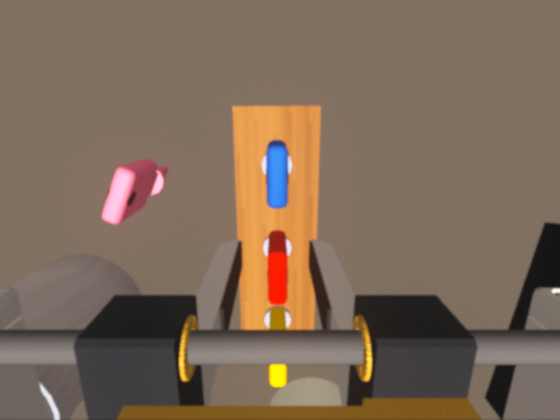

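The red head sits midway between the fingers at column 277, so I close on it.

```bash
python3 -m jog '[0,0,0,0,0,0,0,0,0,0,0,0,0,0,0,0,0,0,0,0,0,0,0,0,0,0,0,0,0,0,0,0,0,0,0,0]' 0 15; python3 -m jog '[0,0,0,0,0,0,0,0,0,0,0,0,0,0,0,0,0,0]' 0 55;python3 d.py 525.3 -314.9 66 .108
```

```text
clock: 9.58
eef_pos: [526.0, -315.8, 66.7]
eef_rot: [-1.571, -0.0, 0.105]
wrist_force: [-0.4, 1.2, 2.2]
finger_gap: 10.1
clock: 9.83
eef_pos: [526.0, -315.8, 66.7]
eef_rot: [-1.571, -0.0, 0.105]
wrist_force: [-0.7, 0.6, 4.0]
finger_gap: 9.8
shift [-0.6   0.71  0.97] turn [ 0.01 -0.17  0.02]
now 9.8333 [ 526.   -315.8    66.71] [-1.57 -0.    0.1 ] [-0.68  0.55  4.01] 9.820531344602784 q [-0.6   0.61  1.47  0.    1.06 -2.28]
```

```bash
python3 -m jog '[0,-10,0,0,0,0,0,-25,0,0,0,0,0,-45,0,0,0,0,0,-70,0,0,0,0,0,-105,0,0,0,0,0,-135,0,0,0,0,0,-135,0,0,0,0,0,-135,0,0,0,0]'
python3 d.py 529.3 103.6 220 0.006;python3 - <<'E'
from h import *
np.set_printoptions(precision=1,suppress=True)
st=manip.read_state()
R=Rt.from_euler('xyz',st["eef_rot"])
H=st["eef_pos"]+R.apply([[0,6.7,0],[15,-11.3,0],[-15,-11.3,0],[-15,24.7,0],[0,34.7,0],[0,60.7,0],[-5,60.7,0]])
for n in ["wrist","scene"]:
    c=manip.camera(n);save(c,n+"5.png");print(proj(c,H))
    p=proj(c,H)[0]
    if n=="scene": save(c,"s5c.png",(int(p[0])-50,int(p[1])-60,int(p[0])+50,int(p[1])+60),5)
    else: save(c,"w5c.png",(200,120,360,320),3)
    print(int(p[0]),int(p[1]))
E
```

```text
clock: 10.5
eef_pos: [526.3, -316.0, 203.4]
eef_rot: [-1.573, -0.002, 0.105]
wrist_force: [0.3, -0.7, -0.7]
finger_gap: 9.8
shift [ 47.01 -17.35 416.92] turn [0.11 5.67 0.15]
now 10.5 [ 526.28 -315.98  203.4 ] [-1.57 -0.    0.1 ] [ 0.28 -0.68 -0.71] 9.796056870947636 q [-0.6   0.46  1.36  0.    1.32 -2.28]
[[277.1 265.1]
 [277.3 307.4]
 [277.4 253.3]
 [276.9 228.6]
 [276.8 245.6]
 [276.6 231.5]
 [276.6 224.9]]
277 265
[[330.9 111.4]
 [323.8 105.2]
 [339.3 103.2]
 [337.8 117.5]
 [330.  122.3]
 [329.1 132.1]
 [331.6 131.7]]
330 111
```

View pics/w5c.png

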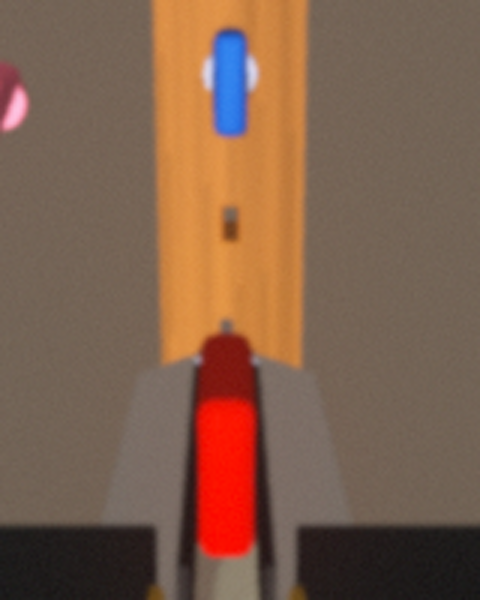

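View pics/s5c.png

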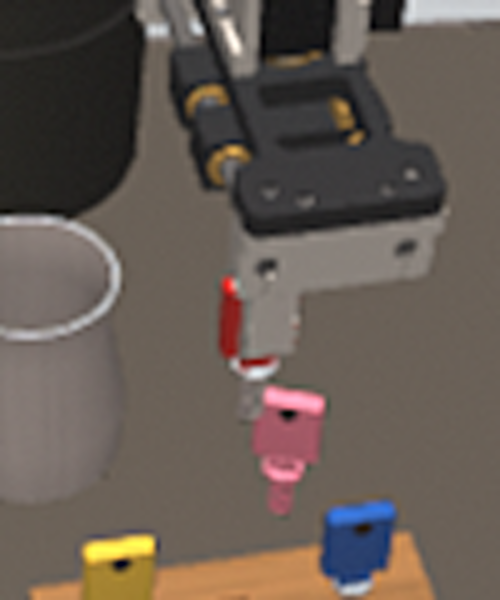

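```bash
python3 -m jog '[4,0,40,0,1,0,9,0,80,0,1,0,14,0,121,0,2,0,18,0,161,0,2,0,23,0,202,0,3,0,27,0,242,0,3,0,32,0,282,0,4,0,36,0,323,0,5,0,41,0,363,0,5.7,0,45,0,400,0,5.7,0]'
python3 d.py 529.3 103.6 190 0.006
```

```text
clock: 11.43
eef_pos: [527.8, 89.0, 200.1]
eef_rot: [-1.571, 0.002, 0.005]
wrist_force: [0.7, -0.5, -1.2]
finger_gap: 9.8
shift [ 1.57 10.14 14.63] turn [ 0.01 -0.06 -0.13]
now 11.4333 [527.82  88.97 200.15] [-1.57  0.    0.  ] [ 0.67 -0.46 -1.18] 9.759635957573003 q [ 0.1   0.29  1.6   0.    1.26 -1.48]
```

```bash
python3 -m jog '[1,5,7,0,0,0,1,15,12,0,0,0,1,15,12,0,0,0,1,15,12,0,0,0,1,15,12,0,0,0]'
python3 d.py 529.3 103.6 190 0.006
python3 - <<'E'
from h import *
np.set_printoptions(precision=1,suppress=True)
st=manip.read_state()
R=Rt.from_euler('xyz',st["eef_rot"])
H=st["eef_pos"]+R.apply([[0,60.7,0],[-5,60.7,0],[-15,-11.3,0]])
for n in ["wrist","scene","top"]:
    c=manip.camera(n);save(c,n+"6.png");print(n,"key",proj(c,H),"kw",proj(c,[[529.3,103.6,89.5]]))
    for f in (manip.tip_of,manip.masks_of):print([(r["xy"],round(r["score"],2)) for r in f("keyway",c)][:3])
    if n=="wrist": save(c,"w6c.png",(180,130,380,330),3)
    if n=="top": save(c,"t6c.png",(130,200,200,260),8)
    if n=="scene": save(c,"s6c.png",(310,280,430,380),5)
E
```

```text
clock: 11.85
eef_pos: [529.7, 97.5, 186.1]
eef_rot: [-1.571, 0.001, 0.004]
wrist_force: [-0.2, -0.1, -0.2]
finger_gap: 10.0
shift [-0.35 -3.92  6.06] turn [ 0.01 -0.11 -0.05]
now 11.85 [529.67  97.54 186.08] [-1.57  0.    0.  ] [-0.17 -0.13 -0.23] 9.96229219567875 q [ 0.11  0.31  1.6  -0.    1.23 -1.46]
wrist key [[276.7 231.4]
 [276.7 224.7]
 [277.4 253.1]] kw [[283.8 216. ]]
[([282.6, 222.2], 0.83)]
[([285.5, 217.5], 0.94)]
scene key [[362.  327.4]
 [365.1 327.1]
 [377.7 304.7]] kw [[360.3 340.7]]
[([360.8, 343.1], 0.57)]
[([357.8, 342.9], 0.42)]
top key [[161.2 233.2]
 [161.2 235.7]
 [151.7 240.7]] kw [[162.5 233.7]]
[]
[]
```

View pics/w6c.png

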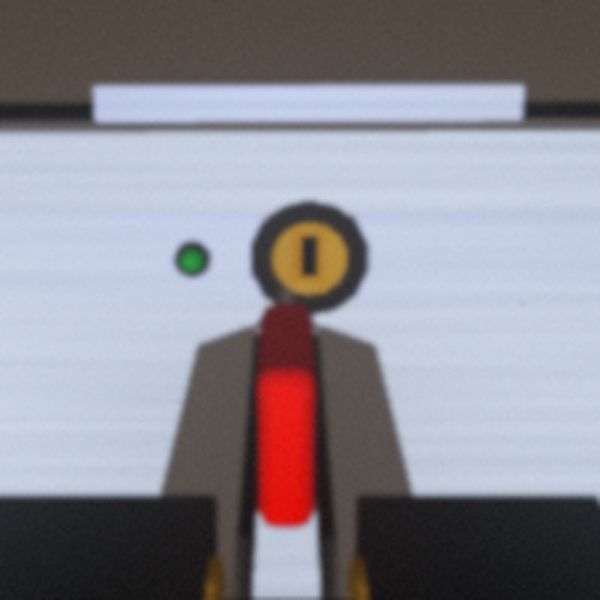

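View pics/t6c.png

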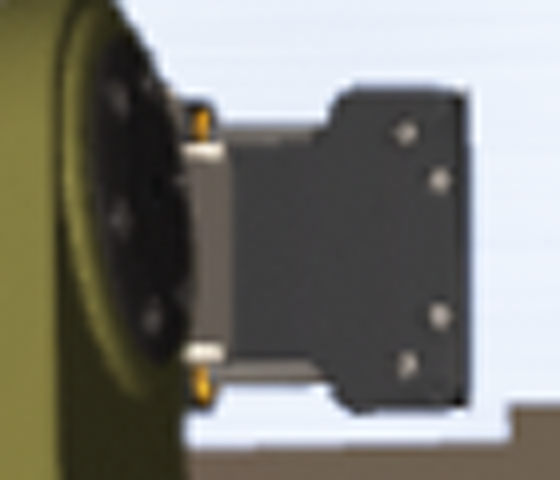

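View pics/s6c.png

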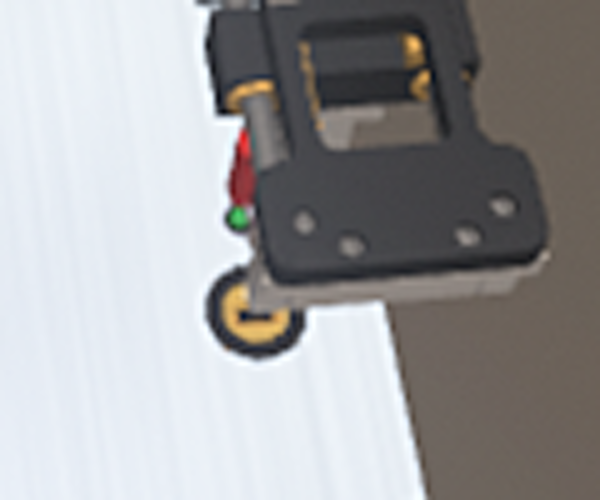

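```bash
python3 -m jog '[0,8,6.5,0,0,0,-0.5,20,6.5,0,0,0,-0.5,29,6.5,0,0,0,-0.5,29,6.5,0,0,0,-0.5,29,6.5,0,0,0]'
python3 d.py 529.2 104.2 157 0.006
python3 - <<'E'
from h import *
np.set_printoptions(precision=1,suppress=True)
st=manip.read_state()
R=Rt.from_euler('xyz',st["eef_rot"])
H=st["eef_pos"]+R.apply([[0,60.7,0],[-5,60.7,0],[-15,-11.3,0]])
for n in ["wrist","scene"]:
    c=manip.camera(n);print(n,"key",proj(c,H),"kw",proj(c,[[529.2,104.2,89.5]]))
    if n=="wrist": save(c,"w7c.png",(210,160,350,300),5)
    if n=="scene": save(c,"s7c.png",(310,280,430,380),5)
E
```

```text
clock: 12.72
eef_pos: [528.9, 105.4, 156.9]
eef_rot: [-1.571, 0.001, 0.006]
wrist_force: [0.7, -0.8, 0.5]
finger_gap: 10.0
shift [ 0.25 -0.06 -1.23] turn [ 0.01 -0.02 -0.06]
now 12.7167 [528.95 105.43 156.94] [-1.57  0.    0.01] [ 0.73 -0.84  0.45] 10.015723929264826 q [ 0.13  0.35  1.63 -0.    1.16 -1.45]
wrist key [[276.6 231.4]
 [276.6 224.8]
 [277.4 253.2]] kw [[274.9 228.7]]
scene key [[361.2 340. ]
 [364.3 339.7]
 [376.6 318.7]] kw [[360.4 341. ]]
```

View pics/w7c.png

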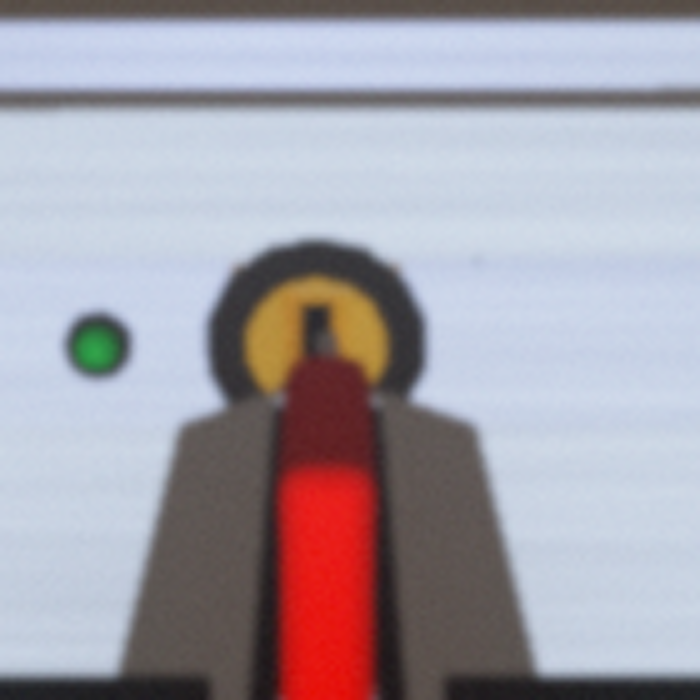

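View pics/s7c.png

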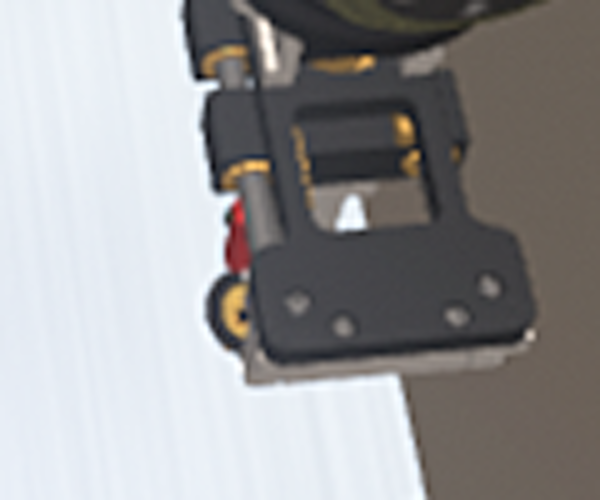

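```bash
python3 -m jog '[0,0,-1,0,0,0,0,2,-1,0,0,0,0,4,-1,0,0,0,0,6,-1,0,0,0,0,7,-1,0,0,0,0,8,-1,0,0,0,0,9,-1,0,0,0,0,10,-1,0,0,0,0,11,-1,0,0,0,0,11,-1,0,0,0]'
python3 d.py 529.2 104.5 144 0.006
```

```text
clock: 13.65
eef_pos: [529.1, 104.3, 146.2]
eef_rot: [-1.571, 0.0, 0.006]
wrist_force: [0.1, -0.0, -0.3]
finger_gap: 9.3
shift [0.13 2.25 0.23] turn [ 0.   -0.03 -0.02]
now 13.65 [529.07 104.27 146.25] [-1.57  0.    0.01] [ 0.07 -0.03 -0.3 ] 9.326294054524935 q [ 0.13  0.36  1.64 -0.    1.14 -1.45]
```

```bash
python3 -m jog '[0,1,0,0,0,0,0,1.5,0,0,0,0,0,2,0,0,0,0,0,2.5,0,0,0,0,0,3,0,0,0,0,0,3.5,0,0,0,0,0,4,0,0,0,0,0,4.5,0,0,0,0,0,5,0,0,0,0]'
```

```text
clock: 14.4
eef_pos: [529.6, 103.9, 142.1]
eef_rot: [-1.571, -0.001, 0.006]
wrist_force: [0.4, -6.2, 5.2]
finger_gap: 9.6
```

```bash
python3 -m jog '[0,0.5,0,0,1,0,0,1,0,0,2.5,0,0,1,0,0,3.5,0,0,1.5,0,0,1.5,0,0,1.5,0,0,-1,0,0,2,0,0,-3,0,0,2,0,0,-3.5,0,0,2.5,0,0,-1.5,0,0,2.5,0,0,0,0]'
```

```text
clock: 15.15
eef_pos: [529.3, 103.4, 138.8]
eef_rot: [-1.572, -0.0, 0.004]
wrist_force: [2.0, -6.6, -1.8]
finger_gap: 9.6
```

```bash
python3 -m jog '[0,0.5,0.5,0,0,0,0,1,0.5,0,0,0,0,1.5,0.5,0,0,0,0,2,0.5,0,0,0,0,2.5,0.5,0,0,0,0,3,0.5,0,0,0,0,3.5,0.5,0,0,0,0,4,0.5,0,0,0,0,4.5,0.5,0,0,0,0,5,0.5,0,0,0]'
```

```text
clock: 15.98
eef_pos: [529.2, 103.7, 133.9]
eef_rot: [-1.573, -0.0, 0.005]
wrist_force: [0.3, -7.4, 2.9]
finger_gap: 9.9
```

```bash
python3 -m jog '[0,0.5,0,0,1,0,0,1,0,0,2.5,0,0,1.5,0,0,3.5,0,0,2,0,0,1.5,0,0,2.3,0,0,-1,0,0,2.7,0,0,-3,0,0,3,0,0,-3.5,0,0,3.3,0,0,-1.5,0,0,3.6,0,0,0,0,0,4,0,0,0,0]'
```

```text
clock: 16.82
eef_pos: [529.5, 103.5, 130.2]
eef_rot: [-1.573, -0.001, 0.004]
wrist_force: [1.1, -10.5, 1.9]
finger_gap: 9.7
```

```bash
python3 -m jog '[0,0.5,0.5,0,0,0,0,1,0.5,0,1,0,0,1.5,0.5,0,2,0,0,2,0.5,0,1,0,0,2.5,0.5,0,-1,0,0,3,0.5,0,-2,0,0,3.5,0.5,0,-1,0,0,4,0.5,0,0,0,0,4.5,0.5,0,0,0,0,5,0.5,0,0,0]'
```

```text
clock: 17.65
eef_pos: [529.3, 103.7, 124.9]
eef_rot: [-1.574, -0.0, 0.005]
wrist_force: [0.4, -12.7, 3.9]
finger_gap: 9.9
```

```bash
python3 -m jog '[0,0.5,0.5,0,0,0,0,1,0.5,0,0,0,0,1.5,0.5,0,0,0,0,2,0.5,0,0,0,0,2,0.5,0,0,0]'
python3 - <<'E'
from h import *
c=manip.camera("scene");save(c,"s8c.png",(310,280,430,380),5)
c=manip.camera("wrist");save(c,"w8c.png",(180,130,380,330),3)
E
```

```text
clock: 18.07
eef_pos: [529.5, 103.9, 124.0]
eef_rot: [-1.574, -0.001, 0.005]
wrist_force: [-4.7, -15.0, 12.8]
finger_gap: 9.7
```

View pics/w8c.png

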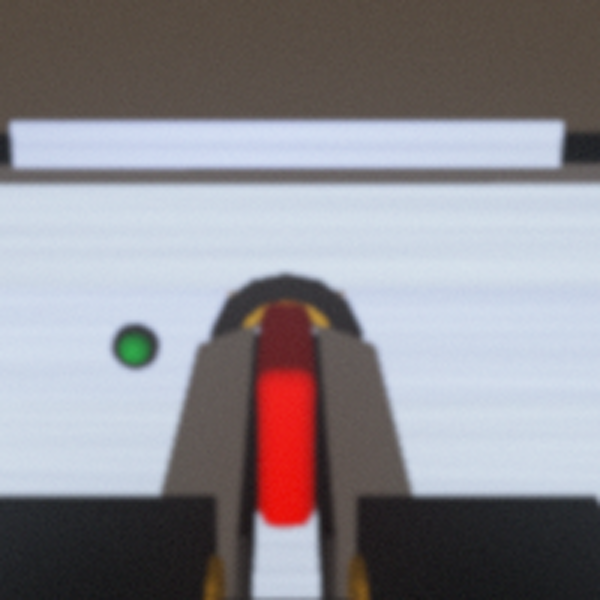

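View pics/s8c.png

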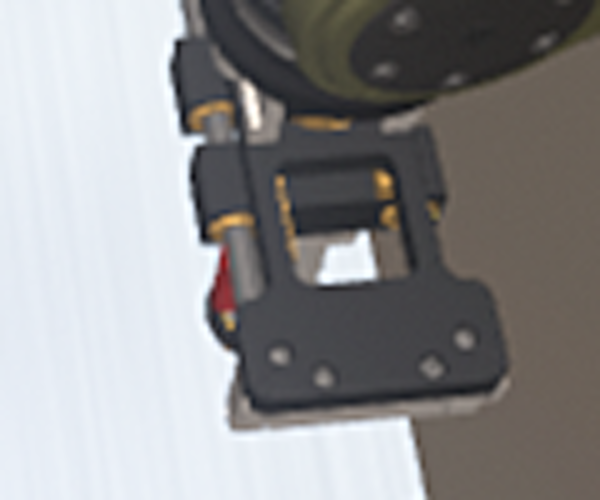

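```bash
python3 -m jog '[0,0.3,-0.5,0,0,0,0,0.5,-1,0,0,0,0,0.5,-1,0,0,0]'
```

```text
clock: 18.42
eef_pos: [529.5, 103.7, 123.9]
eef_rot: [-1.573, -0.001, 0.005]
wrist_force: [-5.5, -11.0, 17.0]
finger_gap: 9.9
```

```bash
python3 -m jog '[0,0,-1,0,0,0,0,0,-1.5,0,0,0,0,0,-1.5,0,0,0]'; python3 -m jog '[0,0,0,0,5,0,0,0,0,0,10,0,0,0,0,0,15,0,0,0,0,0,20,0,0,0,0,0,25,0,0,0,0,0,30,0]'; python3 -c "
from cell import manip; print(manip.read_state()['moment'],manip.read_state()['joints'])"
```

```text
clock: 18.67
eef_pos: [529.6, 103.1, 123.9]
eef_rot: [-1.571, -0.002, 0.005]
wrist_force: [-4.1, -2.2, 16.0]
finger_gap: 9.2
clock: 19.17
eef_pos: [529.5, 103.2, 123.9]
eef_rot: [-1.57, -0.001, -0.522]
wrist_force: [-5.5, -2.6, 16.5]
finger_gap: 9.9
[-0.50913435  1.13402233  0.06753633] [ 1.24710440e-01  3.84542848e-01  1.66338083e+00 -4.01445245e-04
  1.09215595e+00 -9.23678837e-01]
```

```bash
python3 -m jog '[0,0,0,0,6,0,0,0,0,0,12,0,0,0,0,0,18,0,0,0,0,0,24,0,0,0,0,0,30,0,0,0,0,0,36,0,0,0,0,0,42,0,0,0,0,0,48,0,0,0,0,0,54,0,0,0,0,0,60,0]'; python3 -m jog '[0,0,0,0,3,0,0,0,0,0,6,0,0,0,0,0,8,0,0,0,0,0,8,0]'; python3 -c "
from cell import manip; print(manip.read_state()['moment'],manip.read_state()['joints'])"
```

```text
clock: 20.0
eef_pos: [529.5, 103.6, 123.9]
eef_rot: [-1.569, 0.001, -1.57]
wrist_force: [-5.1, 1.1, 16.1]
finger_gap: 9.4
clock: 20.33
eef_pos: [529.6, 103.6, 124.0]
eef_rot: [-1.569, 0.001, -1.707]
wrist_force: [-5.1, -0.1, 16.6]
finger_gap: 9.9
[0.20990377 1.06014842 0.09076924] [1.25136474e-01 3.84596934e-01 1.66329436e+00 5.08591884e-04
 1.09191582e+00 2.61187479e-01]
```

```bash
for i in 1; do python3 -m jog '[0,0,0,0,1,0,0,0,0,0,2,0,0,0,0,0,2,0]';python3 -c "
from cell import manip; print(manip.read_state()['moment'])"; python3 -m jog '[0,0,0,0,1,0,0,0,0,0,2,0,0,0,0,0,2,0]';python3 -c "
from cell import manip; print(manip.read_state()['moment'])"; done
python3 - <<'E'
from h import *
c=manip.camera("scene");save(c,"s9.png",(290,230,460,400),4)
c=manip.camera("wrist");save(c,"w9.png",(130,90,410,370),2)
E
```

```text
clock: 20.58
eef_pos: [529.5, 103.6, 123.9]
eef_rot: [-1.569, 0.001, -1.741]
wrist_force: [-5.0, 1.2, 15.6]
finger_gap: 9.8
[0.1429756  1.05383846 0.11498921]
clock: 20.83
eef_pos: [529.5, 103.6, 123.9]
eef_rot: [-1.569, 0.001, -1.776]
wrist_force: [-5.2, 0.9, 15.9]
finger_gap: 9.9
[0.15417593 1.14274522 0.16234698]
```

View pics/w9.png

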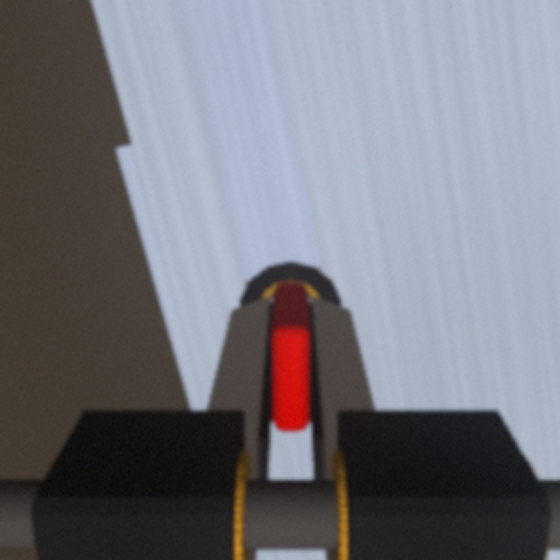

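View pics/s9.png

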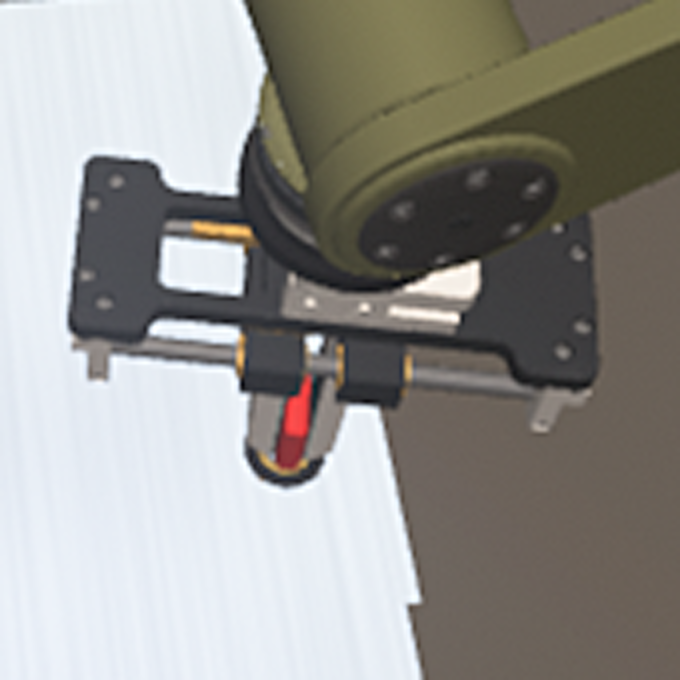

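The key head still lines up with the fingers, and the hand has turned 1.78 rad with the moment climbing. The shoulder is down on the plug. I hold briefly to confirm it's steady.

```bash
python3 -m jog '[0,0,0,0,1,0,0,0,0,0,1,0,0,0,0,0,1,0,0,0,0,0,1,0,0,0,0,0,1,0,0,0,0,0,1,0,0,0,0,0,1,0,0,0,0,0,1,0,0,0,0,0,1,0,0,0,0,0,1,0]';python3 -c "
from cell import manip; s=manip.read_state(); print(s['moment'],s['qd']); manip.sign_off()"
```

```text
clock: 21.77
eef_pos: [529.6, 103.6, 124.0]
eef_rot: [-1.569, 0.001, -1.792]
wrist_force: [-4.8, 0.6, 16.0]
finger_gap: 9.3
[0.16998377 1.01675186 0.13880115] [-7.51111735e-04 -2.41416127e-04 -1.64969569e-03 -1.42896266e-04
  5.92552930e-05 -1.67218251e-03]
the job is handed in; nothing more can be done
```

The till lid is shut, and the red key is fully in the switch, turned clockwise to its stop and still gripped. I handed the job in at about 22 s of the 67 s allowed. I had no direct reading of the lid or switch angle, so the checks below are indirect.

- **Lid:** I swept it down with closed fingers and pressed it with about 23 N. The fingertips stopped at 88.5 mm, the shut height, and the scene and top views showed it level.
- **Key in:** I took the red key from the middle of the block and worked it past both pins with small rocking moves. The shoulder met the plug at a TCP height of 124.0 mm (124.2 mm expected). The wrist view showed the key had not slipped in the fingers.
- **Key turned:** The hand ended 1.80 rad round from where it started. Less the 0.15 rad of play, that puts the plug at its 1.57 rad stop.
- **Last reading:** The moment about the key was about 0.14 N m, against the switch spring's 0.13 N m. That is a noisy reading; it was 0.16 N m just before. I was still pressing down with about 16 N, the fingers were closed on the key (opening about 9.5 mm), and the arm was still.
- **Disagreement:** The scene camera put the keyway about 2 pixels (roughly 3 mm) away from my fitted position. I lined up using the wrist view instead, and the key went in cleanly.
- **Bystanders:** I saw no sign that the other keys, mug, jug or tamper had moved. I did not take a final picture of them.

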